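# Close up two magnets in the corner stop

## Robot

A 6-joint arm with a two-finger parallel gripper is mounted at the origin on the work surface. World frame = base frame: x ahead of the robot, y to its left, z up, the work surface at z = 0. Lengths are in mm, angles in rad, forces in N, time in s.
With the tool pointing down it reaches from about 275 to 825 mm from the base axis. Payload 4.9 kg.
Tool frame: the origin (TCP) lies at the very end of the fingers, on their centre line; the grasp point (between the pads) lies 19 mm behind it; z points along the fingers, y is the direction in which the jaws open and shut (so a half turn about z gives the same grasp; the last joint's range is limited). The gripper opens to 85 mm and grips with 20 to 120 N. Pads are 22 mm wide; open, the fingers measure 114 mm over their backs; the gripper's body (76 mm by 85 mm) begins 54 mm behind the grasp point. The pads swing forward as they close: fully open they stand 13 mm farther back than shut.
Start: joints at [-1.384, 0.326, -0.193, 1.052, 0, 1.437], TCP at [173.441, -521.955, 194.481] pointing down, gripper open.
Joint ranges: [-2.65, 2.65], [-0.97, 1.79], [-1.3, 1.35], [-1.93, 2.1], [-1.47, 1.37], [-3.14, 3.14]. Speed limits (rad/s): [2.57, 2.57, 3.14, 3.14, 3.14, 3.14].

## Interface

Orientations are given as [roll, pitch, yaw] about the fixed x, y, z axes, in that order (R = Rz(yaw) Ry(pitch) Rx(roll)).
In Python, from bench import bot, solve_ik, imaging gives the robot as it stands. Calls block until the motion is done:
- bot.move_ptp(position, orientation): joint-space move of the TCP to a pose.
- bot.movel(position, rot=None, max_speed=150, threshold=None): straight line of the TCP; rot=None keeps the orientation; max_speed is the mean speed in mm/s. With threshold (N) it stops when the force on the tool has changed by that much, and returns True; else False.
- bot.move_j(angles): joint-space move.
- bot.grip(opening, effort=None): opening from 0.0 (shut) to 1.0 (fully open); effort is the grip in N (None keeps the last); returns when the fingers have stopped.
- bot.dwell(seconds).
- solve_ik(position, orientation): joint angles nearest the present ones, or None.
- bot.get_state(): the state.
- imaging.capture(name): name is "side" or "top" or "wrist"; returns the picture (420x560x3 uint8, blue, green, red); there is no depth.
- imaging.camera_model(name): a dict with "K" (3x3 intrinsics, pixels), "position" and "rotation" of the camera in the world. Camera axes: x right, y up, looking along -z (the intrinsics and any distortion apply to the point x, -y, -z); pixel columns grow to the right and rows downward; lengths in mm; the calibration is good to about 2 mm. A picture is of the moment at which its call begins: read the wrist's pose just before it. camera_model takes no time and is no camera call; for the wrist camera it gives the pose at the moment of the call.
A pose or a line that the arm cannot do raises bot.IKError and nothing moves.
- bot.sign_off(): hands the job in, once; it reports no verdict.
The state is a dict: "t": time; "qpos": joint angles; "joint_velocities": joint speeds; "effort": joint torques, N m; "tcp_pos": TCP position; "orientation": TCP orientation; "contact_force": force on the tool from outside, world axes, zero at the start; "wrist_torque": the same for the moment, N m; "opening": opening from 0.0 (shut) to 1.0 (fully open).
Only numpy, scipy, OpenCV 4.12 (cv2) and the standard library are available. Lean on these libraries where they do the work, as an engineer would, in place of code of your own. Each camera call takes 0.05 s, during which the arm holds its last target. There are 200 camera calls.

## Task

On the grey work plate with the red L-shaped stop, push the two loose magnet blocks (dark grey tops on golden brackets) along the plate until they stand side by side in the corner of the stop: both flat against the long stop bar, one of them (either) also against the short bar, and the other closed up against it with no gap. Only push them with the fingertips or the outside of the fingers: do not grip, straddle, lift or tip them, and leave everything else where it is.

Things in the scene. Friction and masses are not known exactly. Their poses are not given: they have to be found in the camera images.
- plate: Grey steel work plate, fixed for the run, 340 mm (its x) by 450 mm (its y), 6 mm thick, so its top is 6 mm above the table. Turned up to 11 degrees; +x points away from the robot, +y left. Origin on its underside; in its frame it covers x -170 to 170 mm, y -255 to 195 mm. A fixed red L-shaped stop, 20 mm high above the plate's top, stands on its far left part.
- corner (a point): Inner corner of the red stop, where the two working faces meet, at the level of the plate's top (plate frame: x 100, y 170, z 6 mm). Its axes are the plate's. The long bar's working face faces -x and runs from here 329 mm to -y; the short bar's working face faces -y and runs from here 110 mm to -x. Both bars are 16 mm thick, 20 mm high above the plate.
- magnet_a: Loose magnet assembly: dark grey ferrite block on a golden bracket, a cuboid 50 mm (its x) by 60 mm (its y) by 28 mm high, 0.2 to 0.4 kg, standing on the plate, turned up to 20 degrees from the plate's axes. Origin at the centre of its underside, z up. Slides at a push of 1 to 4 N.
- magnet_b: Loose magnet assembly: dark grey ferrite block on a golden bracket, a cuboid 50 mm (its x) by 60 mm (its y) by 28 mm high, 0.2 to 0.4 kg, standing on the plate, turned up to 20 degrees from the plate's axes. Origin at the centre of its underside, z up. Slides at a push of 1 to 4 N. The same kind as the other; which of the two starts nearer to the short bar varies.
- bracket_a: Loose bare plated bracket, greenish, no magnet on it, 48 x 58 x 10 mm, on the near left part of the plate. Origin at the centre of its underside. Leave alone.
- bracket_b: Loose bare plated bracket, coppery, no magnet on it, 48 x 58 x 10 mm, on the right part of the plate beyond the long bar's end. Origin at the centre of its underside. Leave alone.
- jar: Small loose closed jar, 40 mm across, 60 mm high, on the near right part of the plate. Origin at the centre of its underside. Leave alone.
- tape: Loose cardboard ring lying on the table left of the plate, 90 mm across, 22 mm high. Leave alone.
- driver: Screwdriver lying on the table right of the plate. Leave alone.
- brush: Brush lying on the table left of the plate. Leave alone.
Things that resemble listed ones, but are neither listed nor needed, are in the scene too. Leave any orange look-alike of the magnet_b alone.

How it is judged:
By the outcome, as a careful person would: the job done as asked, in the order asked, and still so for the second after the job is handed in, with the robot touching nothing.
It also fails if it takes over 54 s, if anything falls off the work surface, if the arm or the gripper's body presses on something with over 40 N, if the wrist force passes 120 N, or if a joint passes its speed limit or range.

## Working session

There is one attempt and no reset: what is moved stays moved. The work goes in short steps, each a Python script; the robot and the scene stay as the last script left them, time stands still between calls to the robot, and variables do not carry over. Pictures are saved under pics/ and viewed, about 8 in all and at most 12, crops included, and the job is handed in when it is done.

```bash
ls; mkdir -p pics; python3 - <<'E'
from bench import bot, imaging
import cv2
for n in ("top","side"):
    cv2.imwrite(f"pics/{n}0.png",imaging.capture(n)); m=imaging.camera_model(n); print(n,m)
s=bot.get_state(); print(s['t'],s['orientation'],s['opening'])
E
```

```text
pics
top {'K': array([[518.27599399,   0.        , 277.34634853],
       [  0.        , 518.27599399, 205.65205761],
       [  0.        ,   0.        ,   1.        ]]), 'position': array([ 365.82101761,    8.20183595, 1718.0479512 ]), 'rotation': array([ 6.49929298e-02, -1.51282092e-03, -1.54344257e+00])}
side {'K': array([[408.49838005,   0.        , 273.96440441],
       [  0.        , 408.49838005, 206.65049824],
       [  0.        ,   0.        ,   1.        ]]), 'position': array([ 162.5570386 , 1043.61700343,  692.65317547]), 'rotation': array([ 1.03184914, -0.00586086, -2.85221583])}
0.1 [-3.14003211e+00 -1.96128634e-04  3.20817791e-01] 0.9968968371817696
```

View pics/top0.png

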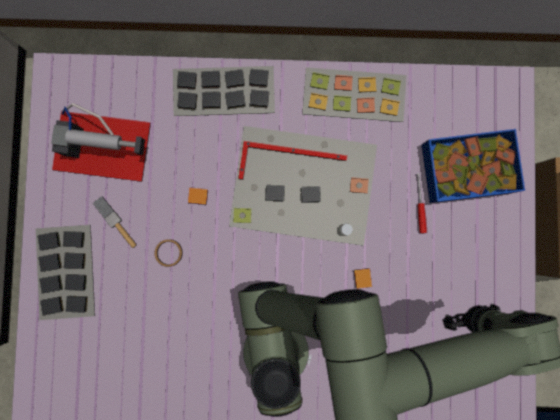

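View pics/side0.png

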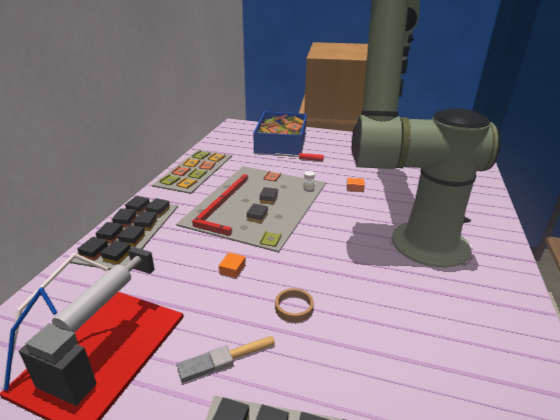

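The top view shows the two magnets on the plate at about (275,193) and (311,194). The red stop's inner corner is near (247,157). The orange look-alikes at (198,196) and (363,278) are on the table, and the other dark blocks sit on trays, so none of those are meant. Next I'll compute coarse poses and the wrist camera's mount.

```bash
cat > h.py <<'E'
import numpy as np, cv2
from scipy.spatial.transform import Rotation as R
from bench import bot, imaging, solve_ik
def RM(r): return R.from_euler('xyz',r).as_matrix()
def ray(m,uv,z):
    d=np.linalg.inv(m['K'])@np.array([uv[0],uv[1],1.]); d=RM(m['rotation'])@(d*[1,-1,-1])
    p=np.array(m['position']); return p+d*(z-p[2])/d[2]
def proj(m,P):
    c=(np.atleast_2d(P)-m['position'])@RM(m['rotation'])*[1,-1,-1]
    q=c@m['K'].T; return q[:,:2]/q[:,2:]
E
python3 - <<'E'
from h import *
m=imaging.camera_model('top'); im=cv2.imread('pics/top0.png')
for n,uv,z in [('corner',(247,157),26),('end',(346,159),26),('mL',(275,193),34),('mR',(311,194),34),('green',(242,215),16),('cop',(359,186),16),('jar',(345,230),66),
 ('pTL',(245,127),6),('pTR',(377,145),6),('pBR',(363,244),6),('pBL',(232,225),6)]: print(n,ray(m,uv,z).round())
w=imaging.camera_model('wrist'); s=bot.get_state(); T=RM(s['orientation'])
print(w['K'],T.T@(w['position']-s['tcp_pos']), (T.T@RM(w['rotation'])).round(3))
print(s['tcp_pos'])
E
```

```text
corner [634. 113.  26.]
end [ 636. -213.   26.]
mL [517.  17.  34.]
mR [ 517. -100.   34.]
green [443. 124.  16.]
cop [ 549. -259.   16.]
jar [ 402. -209.   66.]
pTL [738. 124.   6.]
pTR [ 689. -318.    6.]
pBR [ 358. -277.    6.]
pBL [409. 157.   6.]
[[307.64879106   0.         279.78870042]
 [  0.         307.64879106 208.62138549]
 [  0.           0.           1.        ]] [  63.61252214   -0.71197081 -179.96194621] [[-0.001  0.966  0.26 ]
 [ 1.     0.001 -0.   ]
 [-0.001  0.26  -0.966]]
[ 173.31543781 -521.36505631  193.78151671]
```

```bash
python3 - <<'E'
from h import *
bot.move_ptp([480,-40,270],[np.pi,0,-0.1]); s=bot.get_state(); print(s['t'],s['tcp_pos'],s['qpos'])
m=imaging.camera_model('wrist'); np.save('m1.npy',m,allow_pickle=True)
cv2.imwrite('pics/w1.png',imaging.capture('wrist'))
print(m['position'],m['rotation'])
E
```

```text
2.1667 [479.99923842 -40.60876677 269.84634436] [-2.37635620e-01  1.57004546e-01 -2.21375366e-01  1.19259309e+00
 -2.14924516e-04  3.00486439e+00]
[543.16477707 -47.13929968 449.80906917] [-2.63018156e-01 -8.80132586e-04 -1.67244816e+00]
```

View pics/w1.png

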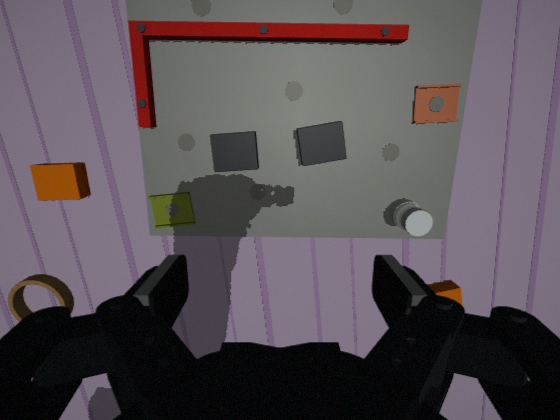

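The wrist view shows the stop's inner corner near (149,40), magnets at (234,151) and (321,143), the bare brackets at (172,209) and (437,104), and the jar at (412,217). The dark-grey magnets on the plate fit the description. The orange blocks at (60,181) and (440,292) are off the plate. I'll measure now and confirm with an overlay crop.

```bash
cat > meas.py <<'E'
from h import *
def back(m,pts,z): return np.array([ray(m,p,z)[:2] for p in pts])
def mags(im,m,guess,zt=34):
    """guess: pixel centres; returns centre, yaw, size of the top rect"""
    hsv=cv2.cvtColor(im,cv2.COLOR_BGR2HSV); out=[]
    for u,v in guess:
        g=cv2.GaussianBlur(im,(3,3),0).astype(int); ref=g[int(v)-4:int(v)+5,int(u)-4:int(u)+5].reshape(-1,3).mean(0)
        mk=(abs(g-ref).max(2)<14).astype(np.uint8); mk=cv2.morphologyEx(mk,cv2.MORPH_OPEN,np.ones((5,5)))
        _,lab=cv2.connectedComponents(mk); c,_=cv2.findContours((lab==lab[int(v),int(u)]).astype(np.uint8),0,2)
        c=max(c,key=cv2.contourArea)[:,0]; r=cv2.minAreaRect((back(m,c,zt)).astype(np.float32)); out.append((r,c))
    return out
E
python3 - <<'E'
from meas import *
m=np.load('m1.npy',allow_pickle=True).item(); im=cv2.imread('pics/w1.png')
b,g,r=[im[...,i].astype(int) for i in range(3)]
red=((r>110)&(g<60)&(b<60))
L=[];S=[]
for u in range(165,400,3):  # lowest bright red row
    v=[k for k in range(15,60) if red[k,u]]; L.append((u,max(v)+.5))
for v in range(48,115,3):
    k=[q for q in range(125,175) if red[v,q]]; S.append((max(k)+.5,v))
def line(P):
    vx,vy,x,y=cv2.fitLine(P.astype(np.float32),cv2.DIST_HUBER,0,.01,.01).ravel(); return np.array([vx,vy]),np.array([x,y])
Lw,Sw=back(m,L,26),back(m,S,26); d1,p1=line(Lw);d2,p2=line(Sw)
if d1[1]<0:d1=-d1
if d2[0]<0:d2=-d2
t=np.linalg.solve(np.c_[d1,-d2],p2-p1); C=p1+t[0]*d1
print('corner',C,'yaw long',np.degrees(np.arctan2(-d1[0],d1[1])),'short',np.degrees(np.arctan2(d2[1],d2[0])))
yaw=np.arctan2(-d1[0],d1[1]); Rz=np.array([[np.cos(yaw),-np.sin(yaw)],[np.sin(yaw),np.cos(yaw)]])
O=C-Rz@[100,170]
ov=cv2.resize(im,None,fx=2,fy=2)
def draw(P,z,col):
    q=proj(m,np.c_[np.array(P)@Rz.T+O,np.full(len(P),z)]); cv2.polylines(ov,[(q*2).astype(int)],True,col,1)
draw([(100,170),(100,-159),(116,-159),(116,186),(-10,186),(-10,170)],26,(255,255,0))
draw([(-170,-255),(170,-255),(170,195),(-170,195)],6,(0,255,0))
for (rr,c) in mags(im,m,[(234,151),(321,143)]):
    print('mag world',rr,'in corner frame',Rz.T@(np.array(rr[0])-C))
    cv2.polylines(ov,[c*2],True,(0,255,255),1)
    q=proj(m,np.c_[cv2.boxPoints(rr),np.full(4,34)]); cv2.polylines(ov,[(q*2).astype(int)],True,(255,0,255),1)
cv2.imwrite('pics/ov1.png',ov[:500,230:1000])
E
```

```text
corner [669.199   111.94776] yaw long -6.632815 short -6.610681
mag world ((516.15625, 15.9198579788208), (60.3074836730957, 49.36302185058594), 88.12561798095703) in corner frame [-140.92656677 -113.06252871]
mag world ((515.110107421875, -100.61310577392578), (49.672813415527344, 58.45173645019531), 4.001256465911865) in corner frame [-128.50544284 -228.93634472]
```

View pics/ov1.png

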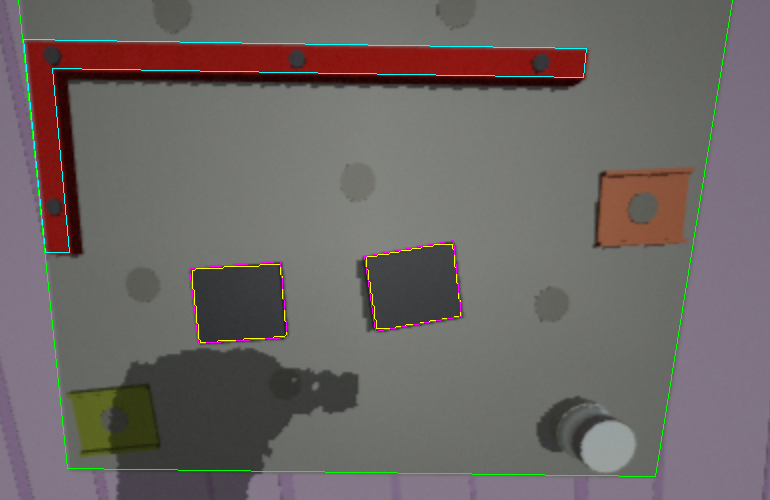

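The overlay fits: stop and plate outlines match, the two dark-grey magnets are confirmed, and their poses in the corner frame are (-141,-113) and (-128,-229). I'll push each squarely onto the long bar with both fingertips partly open, on the 60 mm face.

```bash
cat >> h.py <<'E'
C=np.array([669.2,111.95]); YAW=np.radians(-6.63); RZ=np.array([[np.cos(YAW),-np.sin(YAW)],[np.sin(YAW),np.cos(YAW)]])
def W(x,y,z): return [*(C+RZ@[x,y]),z]
def loc(p): return RZ.T@(np.array(p[:2])-C)
def wrap(a): return (a+np.pi)%(2*np.pi)-np.pi
def rep(n):
    s=bot.get_state(); print(n,round(s['t'],2),loc(s['tcp_pos']).round(1),'z',round(s['tcp_pos'][2],1),'F',(RZ.T@s['contact_force'][:2]).round(1),round(s['contact_force'][2],1),'op',round(s['opening'],2))
E
python3 - <<'E'
from h import *
O=[np.pi,0,wrap(YAW+np.pi)]
bot.grip(0.33); rep('grip')
for y,x0,n in [(-113,-205,'L'),(-229,-198,'R')]:
    bot.move_ptp(W(x0,y,70),O); bot.movel(W(x0,y,13),max_speed=80); rep(n+' down')
    if n=='L':
        cv2.imwrite('pics/w2.png',imaging.capture('wrist'))
    h=bot.movel(W(-80,y,13),max_speed=70,threshold=25); rep(n+f' mid {h}')
    h=bot.movel(W(-54,y,13),max_speed=25,threshold=10); rep(n+f' end {h}')
    bot.movel(W(-85,y,13)); bot.movel(W(-85,y,70)); rep(n+' off')
cv2.imwrite('pics/w3.png',imaging.capture('wrist'))
cv2.imwrite('pics/c23.png',cv2.resize(np.hstack([cv2.imread('pics/w2.png'),cv2.imread('pics/w3.png')]),(800,300)))
E
```

```text
grip 2.8 [-170.4 -172.8] z 270.0 F [ 0.2 -1.1] -0.6 op 0.33
L down 6.21 [-204.7 -113. ] z 13.3 F [-0.1  0.4] -0.8 op 0.33
L mid False 8.19 [ -80.4 -113. ] z 13.0 F [-0.  -0.5] -0.5 op 0.33
L end False 9.38 [ -54.2 -113. ] z 12.9 F [-0.2 -0.4] 0.4 op 0.33
L off 10.28 [ -84.4 -113.1] z 69.9 F [-0.9  0.4] -0.7 op 0.33
R down 11.82 [-197.6 -228.9] z 13.2 F [-0.2 -0.1] -0.2 op 0.33
R mid False 13.66 [ -80.4 -229. ] z 13.0 F [ 0.2 -0.1] 0.4 op 0.33
R end False 14.85 [ -54.2 -229. ] z 13.0 F [-0.9 -1. ] 0.4 op 0.33
R off 15.74 [ -84.4 -229.1] z 69.9 F [ 0.6 -1.3] -0.8 op 0.33
```

View pics/c23.png

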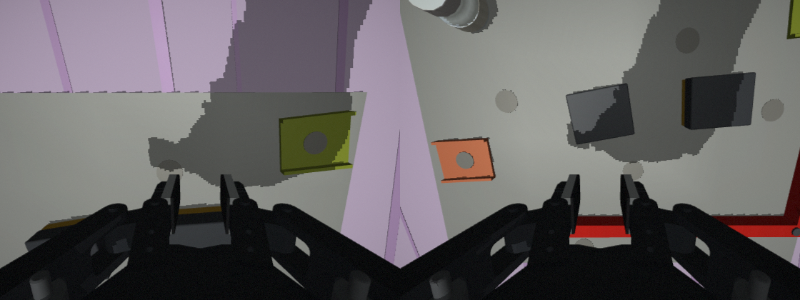

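The picture shows both magnets still about 100 mm from the bar, and no force was registered, so the fingers didn't push them. I need to find out why before trying again. I'll measure them and check the finger height with the side camera.

```bash
python3 - <<'E'
from meas import *
m=imaging.camera_model('wrist'); im=imaging.capture('wrist')
for (r,c) in mags(im,m,[(281,155),(450,140)]): print(r,loc(r[0]))
bot.movel(W(-75,-229,13),max_speed=150); rep('down')
s=imaging.capture('side'); ms=imaging.camera_model('side')
q=proj(ms,[W(-75,-229,13),W(-140,-113,20)]); print(q)
u,v=q.mean(0).astype(int); cv2.imwrite('pics/s2.png',cv2.resize(s[v-70:v+70,u-90:u+90],None,fx=4,fy=4,interpolation=cv2.INTER_CUBIC))
E
```

```text
((509.08416748046875, -115.84637451171875), (34.35274887084961, 70.2630615234375), 44.233951568603516) [-132.74430361 -244.75951038]
((515.8036499023438, 10.811674118041992), (48.29576873779297, 49.2448616027832), 88.11129760742188) [-140.69334976 -118.17268093]
down 16.38 [ -75.6 -228.9] z 12.5 F [-0.3  0.2] 0.3 op 0.33
[[255.06063856 194.24871042]
 [257.82643419 212.91746582]]
```

View pics/s2.png

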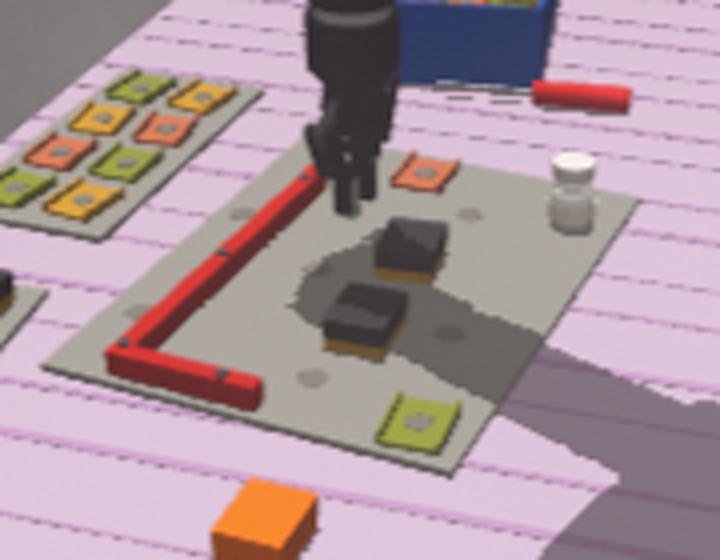

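The magnets haven't moved. The tip appears about 8 px (~22 mm) above its nominal position, near crop (347,213) rather than (356,244), so the partly open fingers passed just over the blocks. I'll measure the real tip height by touching bare plate here gently.

```bash
python3 - <<'E'
from h import *
h=bot.movel(W(-75,-229,-22),max_speed=15,threshold=5); rep(f'touch {h}')
bot.movel(W(-75,-229,bot.get_state()['tcp_pos'][2]+8)); rep('up')
E
```

```text
touch False 18.91 [ -74.9 -229. ] z -21.9 F [ 0.5 -1.2] 0.1 op 0.33
up 19.16 [ -74.3 -229.1] z -13.3 F [ 0.4 -0.4] 0.6 op 0.33
```

```bash
python3 - <<'E'
from h import *
s=imaging.capture('side'); ms=imaging.camera_model('side'); w=imaging.capture('wrist')
st=bot.get_state(); print(st['qpos'],st['tcp_pos'],st['orientation'])
print(proj(ms,[W(-75,-229,z) for z in (-13,6,30,60)]))
c=cv2.resize(s[140:240,200:320],(720,600),interpolation=cv2.INTER_CUBIC)
cv2.imwrite('pics/s3.png',c); cv2.imwrite('pics/w4.png',w)
E
```

```text
[-3.13470574e-01  5.91675356e-01 -3.63632231e-01  6.15011400e-01
 -1.80218307e-05 -1.97796856e-01] [ 568.4527415  -106.90489371  -13.76117281] [-3.14148118e+00  4.64491981e-04  3.02591896e+00]
[[255.19561335 200.84167327]
 [255.09723141 196.03612062]
 [254.9709802  189.86926904]
 [254.80997422 182.00479009]]
```

View pics/s3.png

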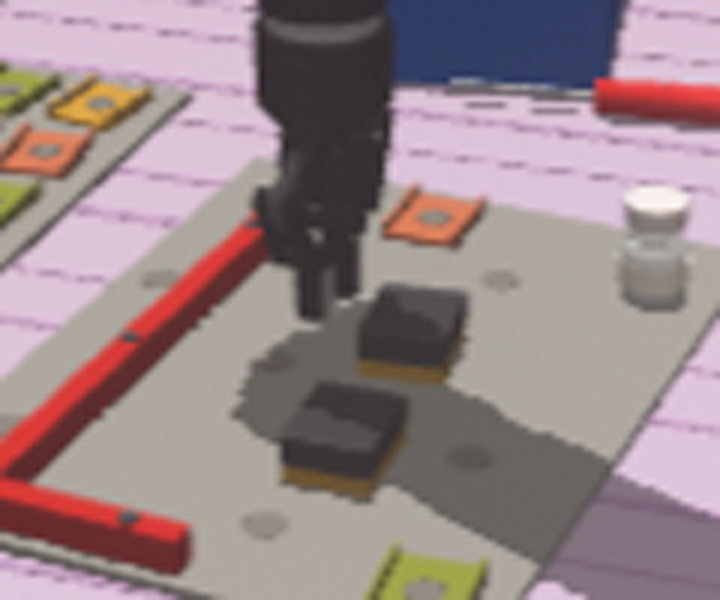

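At TCP z = -13 the tips still hang at roughly z ≈ 18, so the real tips end about 30 mm short of the stated TCP at this opening. I'll continue the guarded touch to get the exact value.

```bash
python3 - <<'E'
from h import *
h=bot.movel(W(-75,-229,-42),max_speed=18,threshold=5); rep(f'touch {h}')
z=bot.get_state()['tcp_pos'][2]; bot.movel(W(-75,-229,z+8)); rep('up')
E
```

```text
touch True 20.23 [ -75.1 -229. ] z -31.0 F [-1.7 -0.5] 5.6 op 0.33
up 20.48 [ -74.4 -229.2] z -22.7 F [-0.5  0.3] 0.6 op 0.33
```

Contact was at TCP z = -31, which puts the tip about 37 mm behind the stated TCP. I'll push at TCP z = -22, so the tips run about 9 mm above the plate.

```bash
python3 - <<'E'
from h import *
O=[np.pi,0,wrap(YAW+np.pi)]; Z=-22; U=12
bot.movel(W(-75,-229,U),max_speed=200)
for y,x0,n in [(-113,-198,'L'),(-229,-186,'R')]:
    bot.movel(W(-85 if n=='R' else -80,y,U),max_speed=220)
    bot.movel(W(x0,y,U),max_speed=200); bot.movel(W(x0,y,Z),max_speed=120)
    h=bot.movel(W(-78,y,Z),max_speed=75,threshold=25); rep(n+f' mid {h}')
    h=bot.movel(W(-50,y,Z),max_speed=30,threshold=10); rep(n+f' end {h}')
    bot.movel(W(-85,y,Z)); bot.movel(W(-85,y,U),max_speed=150)
    rep('off')
m=imaging.camera_model('wrist'); im=imaging.capture('wrist'); cv2.imwrite('pics/w5.png',im); np.save('m5.npy',m,allow_pickle=True)
cv2.imwrite('pics/t5.png',imaging.capture('side'))
a=cv2.resize(cv2.imread('pics/t5.png')[140:260,170:330],(560,420)); cv2.imwrite('pics/c5.png',cv2.resize(np.hstack([im,a]),(800,300)))
E
```

```text
L mid False 24.4 [ -77.9 -113. ] z -21.9 F [0.4 0.1] 0.1 op 0.33
L end True 25.06 [ -60.2 -113.1] z -22.8 F [-0.3 -0.4] -0.2 op 0.33
off 25.73 [ -83.2 -113.1] z 12.5 F [-0.   0.4] 0.0 op 0.33
R mid False 29.09 [ -77.9 -229. ] z -22.0 F [-0.3 -0.9] 0.3 op 0.33
R end True 29.74 [ -60.3 -228.9] z -22.7 F [-0.7  0.2] 0.1 op 0.33
off 30.42 [ -83.2 -229.3] z 12.5 F [ 0.4 -0. ] -0.1 op 0.33
```

View pics/c5.png

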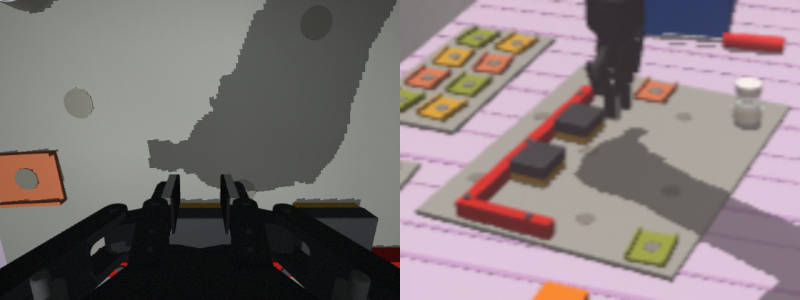

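Both magnets now stand on the long bar: the side view shows both against red, and both contacts came at x = -60. Next I'll push +y from the right magnet's end face.

```bash
python3 - <<'E'
from h import *
O=[np.pi,0,wrap(YAW+np.pi/2)]; Z=-20
bot.move_ptp(W(-30,-283,22),O); bot.grip(0.2); rep('pos')
h=bot.movel(W(-30,-283,Z),max_speed=50,threshold=5); rep(f'down {h}')
Z=bot.get_state()['tcp_pos'][2]+(3 if h else 0)
h=bot.movel(W(-30,-142,Z),max_speed=75,threshold=30); rep(f'mid {h}')
h=bot.movel(W(-30,-120,Z),max_speed=25,threshold=15); rep(f'end {h}')
bot.dwell(.1); rep('settle')
m=imaging.camera_model('wrist'); im=imaging.capture('wrist'); np.save('m6.npy',m,allow_pickle=True); cv2.imwrite('pics/w6.png',im)
E
```

```text
pos 32.12 [ -30.1 -282.9] z 22.0 F [ 0.7 -0.3] 0.3 op 0.2
down False 33.12 [ -29.7 -283.1] z -19.7 F [0.5 0.1] 0.6 op 0.2
mid False 35.15 [ -30.2 -142. ] z -19.8 F [ 0.1 -2.6] -1.0 op 0.2
end True 35.76 [ -30.4 -131.8] z -20.0 F [-0.2 -0.5] 1.7 op 0.2
settle 35.86 [ -30.9 -131.9] z -20.4 F [ 0.2 -0.1] -0.3 op 0.2
```

View pics/w6.png

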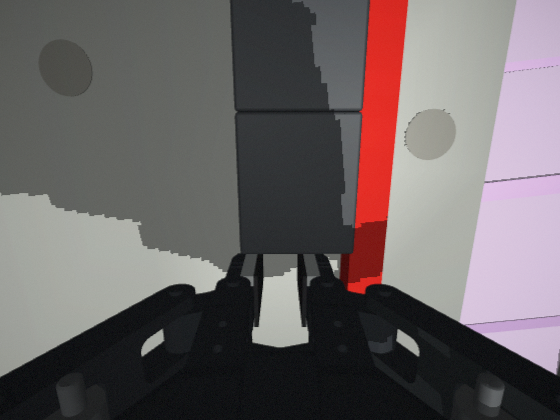

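Both magnets are closed up (seam near row 111), flush along the bar at column ~360. I'll retract and look from above to verify.

```bash
python3 - <<'E'
from meas import *
bot.movel(W(-31,-150,-20)); bot.movel(W(-31,-155,60),max_speed=200); rep('up')
bot.movel(W(-70,-130,130),max_speed=150)
m=imaging.camera_model('wrist'); im=imaging.capture('wrist'); cv2.imwrite('pics/w7.png',im); np.save('m7.npy',m,allow_pickle=True); rep('view')
ov=cv2.resize(im,None,fx=2,fy=2)
for P,z,c in [([(0,0),(0,-200),(16,-200),(16,16),(-110,16),(-110,0)],26,(255,255,0)),([(0,0),(-50,0),(-50,-60),(0,-60)],34,(0,255,0)),([(0,-60),(-50,-60),(-50,-120),(0,-120)],34,(0,255,0))]:
    q=proj(m,[W(*p,z) for p in P]); print(q.round(0).tolist()); cv2.polylines(ov,[(q*2).astype(int)],True,c,1)
q=proj(m,[W(-25,-60,34)])[0]*2; u,v=[int(t) for t in q]
u0=max(0,min(u-400,ov.shape[1]-800)); v0=max(0,min(v-300,ov.shape[0]-600)); cv2.imwrite('pics/ov7.png',ov[v0:v0+600,u0:u0+800])
E
```

```text
up 36.72 [ -31.2 -154.6] z 59.6 F [-0.1  0.1] -0.3 op 0.2
view 37.48 [ -70.4 -130.2] z 128.8 F [ 0.2 -0. ] 0.4 op 0.2
[[367.0, 43.0], [353.0, 264.0], [369.0, 264.0], [389.0, 21.0], [234.0, 22.0], [234.0, 43.0]]
[[370.0, 40.0], [308.0, 41.0], [306.0, 119.0], [365.0, 118.0]]
[[365.0, 118.0], [306.0, 119.0], [305.0, 187.0], [360.0, 187.0]]
```

View pics/ov7.png

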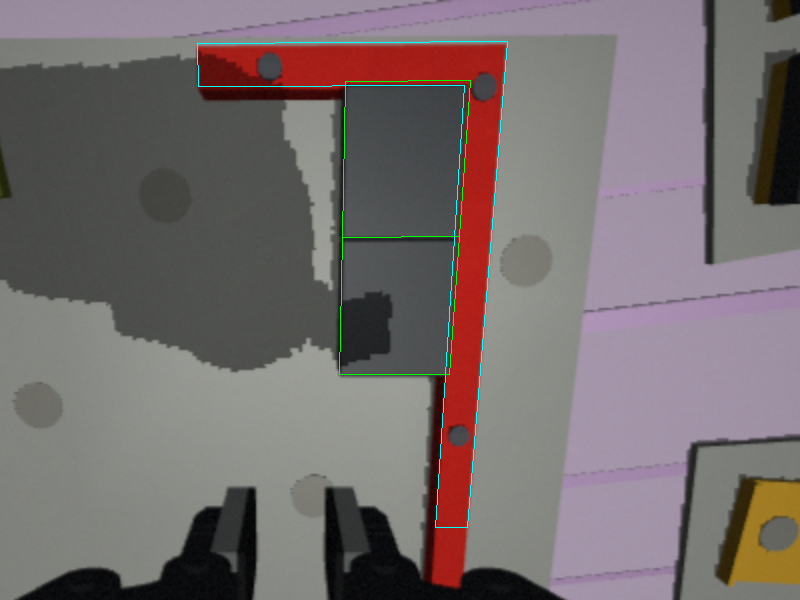

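```bash
python3 -c "
import cv2
a=cv2.imread('pics/w7.png')[30:200,295:385]; a=cv2.convertScaleAbs(a,alpha=2,beta=10)
b=cv2.imread('pics/w6.png')[0:270,220:420]; b=cv2.convertScaleAbs(b,alpha=2,beta=10)
cv2.imwrite('pics/z7.png',cv2.hconcat([cv2.resize(a,(318,600),interpolation=cv2.INTER_CUBIC),cv2.resize(b,(444,600),interpolation=cv2.INTER_CUBIC)]))"
```

```text
(no output)
```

View pics/z7.png

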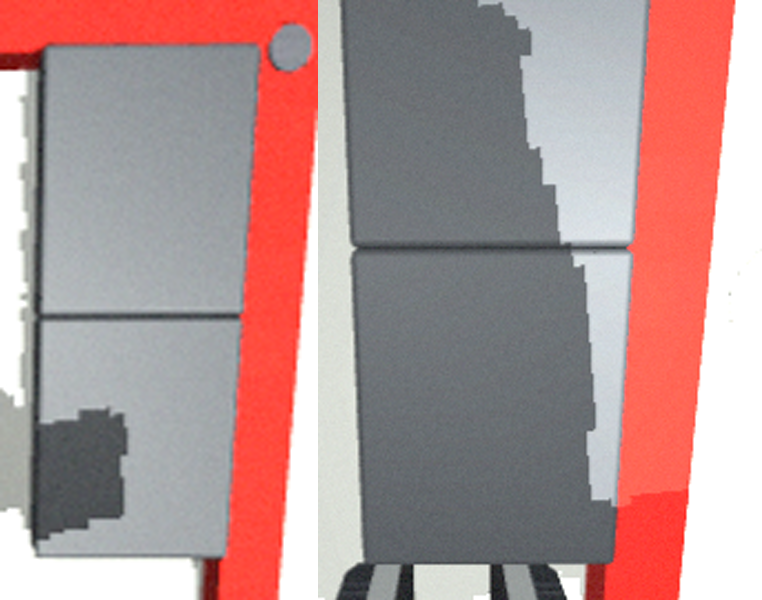

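Everything looks flush: the seam is a uniform thin line, and no plate shows between the blocks and either bar. I'm handing it in.

```bash
python3 - <<'E'
from h import *
rep('final'); print(bot.sign_off())
E
```

```text
final 37.48 [ -70.4 -130.2] z 128.8 F [ 0.2 -0. ] 0.4 op 0.2
the job is handed in; nothing more can be done
None
```

Both magnet blocks are standing side by side in the corner of the red stop, and I handed the job in at 37.5 s of the 54 s allowed. I pushed each one squarely onto the long bar with the fingertips. I then pushed the right one along the bar until it closed up against the left one and carried it to the short bar.

**First attempt failed:** the first pair of pushes passed just over the magnets without moving them. With the jaws partly open, the real fingertips end about 37 mm short of the stated TCP. I found this with the side camera and a light 5 N touch on bare plate, corrected the height, and pushed again.

**Last checks:** in the final wrist picture, both magnets match their ideal outlines in the corner to about a pixel (roughly 1 mm). The seam is a thin uniform line, and no gap shows at either bar. A gap well under a millimetre would not be visible at that resolution. The gripper was clear of everything. I did not re-measure the loose brackets, jar or other items at the end; they showed no contact in the pictures taken along the way.

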